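# Wind and start the clockwork pass timer

### The arm

A 7-joint arm with a two-finger parallel gripper is mounted at the origin on a cart in front of the work surface, level with it; the furniture and walls round the work are solid. World frame = base frame: x ahead of the robot, y to its left, z up, the work surface at z = 0. Lengths are in m, angles in rad, forces in N, time in s.
With the tool pointing down it reaches from about 0.4 to 0.875 m from the base axis. Payload 19.3 kg.
Tool frame: the origin (TCP) lies midway between the tips of the shut fingers; the grasp point (between the pads) lies 19 mm behind it; z points along the fingers, y is the direction in which the jaws open and shut (so a half turn about z gives the same grasp; the last joint's range is limited). The gripper opens to 85 mm and grips with 20 to 120 N. Pads are 22 mm wide; open, the fingers measure 114 mm over their backs; the gripper's body (76 mm by 85 mm) begins 54 mm behind the grasp point. The pads swing forward as they close: fully open they stand 13 mm farther back than shut.
Start: joints at [-1.414, 0.521, -0.036, 1.599, 0.021, 1.021, -0.113], TCP at [0.141, 0.609, 0.231] pointing down, gripper open.
Joint ranges: [-2.91, 2.91], [-0.3, 2.13], [-1.5, 1.42], [0.17, 2.43], [-1.26, 4.41], [0.16, 1.93], [-2.52, 2.52]. Speed limits (rad/s): [1.89, 1.89, 2.39, 2.39, 3.01, 3.01, 3.01].

### API

Orientations are given as [roll, pitch, yaw] about the fixed x, y, z axes, in that order (R = Rz(yaw) Ry(pitch) Rx(roll)).
In Python, from workcell import telemetry, cams, workorder gives the robot as it stands. The module is installed in compiled form; this text tells all that it offers.
- The arm moves only by the tool apply_moves, never from a script. Its argument "steps" is a list of rows, each a list of 4 numbers: the shift along the tool's x, y, z in cm, then the turn about the tool's z in rad. A call has exactly 10 rows; each row is the pose to reach, as a shift and turn from the pose commanded when the call began, along the tool's axes at that moment; what a row does not reach only later rows make up. A row lasts 1/12 s, in which the tool goes at most 41.7 mm and 7.16 degrees, less where a joint would pass 70% of its speed; a pose out of reach is approached as far as the arm can. A call with a gripper value outside its range is refused whole. "claw" is the closure, from 0 (fully open) to 1 (shut), set as the call begins (left out, the last holds). The fingers move at their own pace and stop on an object; "force" is the grip in N (left out, the last holds). Time passes only in rows, so rows that repeat a pose let the fingers close, or fill a call up. It gives the time, the measured TCP pose, the force and the opening at its end, in the units of the state.
- telemetry.observe(): the state, without advancing time (a new reading comes with each control period).
- cams.grab_frame(name): name is "scene" or "top" or "wrist"; returns a dict with "color" (420x560x3 uint8, red, green, blue), "mtx" (3x3 intrinsics, pixels), "k1" (the pictures are not rectified: a ray, as slopes to the right and down, at radius r is drawn at 1 + k1 r^2 times it, then the intrinsics apply), "eye" and "orientation" of the camera in the world; the wrist camera has in their place "T_tool_cam" (4x4, takes a point from camera to tool coordinates, whose origin is the TCP and whose axes are the flange's). Camera axes: x right, y down, z forward; pixel columns grow to the right and rows downward; lengths in m; the calibration is good to about 2 mm. A picture is of the moment at which its call begins: read the wrist's pose just before it. There is no depth.
- workorder.job_done(): hands the job in, once; it reports no verdict.
Trained networks look in the newest picture that a camera, given by its name, has taken for a name from the list of things; names that differ only in an ending like _2 or _b are one class to them, and where a whole thing is asked for, a point or a joint stands for the part that bears it (a point fixed in the world has none). Each returns a list of dicts, best first, with "score" (0 to 1); they miss things now and then, are a little off and sometimes report something else, mostly with a low value. They report only what shows in the picture. A call takes as long as a camera call.
- cams.find_in(camera, name): "box" ([left, top, width, height] in pixels, round what is visible of it).
- cams.pinpoint(camera, name): "uv" ([column, row] in pixels: a listed point, or the origin of a listed thing).
The state is a dict: "clock": time; "qpos": joint angles; "qd": joint speeds; "joint_efforts": joint torques, N m; "position": TCP position; "tool_rot": TCP orientation; "force": force on the tool from outside, world axes, zero at the start; "moment": the same for the moment, N m; "grip_width": finger opening in m.
Only numpy, scipy, OpenCV 4.12 (cv2) and the standard library are available. Lean on these libraries where they do the work, as an engineer would, in place of code of your own. Each camera call takes 0.05 s, during which the arm holds its last target. There are 200 camera calls.

### The job

The clockwork timer on the pass has nearly run down. Wind its key clockwise, in as many part turns as it takes, until the spring comes up firm, but do not force it further; let go of the key so that the ratchet holds it, and only then push the red start lever beside the dial right over towards the back of the timer and leave it there. Do not shift the pots, cup, bell, jar and spoon that stand around it.

Things in the scene. Friction and masses are not known exactly. Their poses are not given: they have to be found in the camera images.
- pass_timer: Clockwork bell timer, fixed to the counter: a dark steel foot plate (150 mm front to back, 240 mm wide, 13 mm high) with a yoke that carries a round drum. Origin on the counter under the drum's middle; x to the timer's back, y to its left, z up. The foot reaches from y = -0.150 to +0.090; the start lever stands on its right-hand side.
- timer_dial: The drum, 143 mm in diameter, 42 mm deep, with its white dial, key, ratchet wheel and click (these two stand 13 mm proud of the dial). Origin at the dial's centre, (-0.012, 0, 0.094) in the timer's frame. z out of the dial: up and to the timer's front, 35 degrees from vertical; y up the slope, x to the right as seen from the front.
- key_grip (a point): Middle of the black key's grip, a paddle 56 mm wide (x, towards the hand's point), 12 mm thick (y), 36 mm high (z, the key's axis, out of the dial, 35 degrees from vertical). It lies on the axis 40 mm out of the dial; the paddle ends 18 mm above and below. Grip it over its faces or over its ends; nothing else nearer than 60 mm to the axis stands over 16 mm out of the dial.
- winding_key (a joint): Key's turn, rad, growing clockwise as seen from in front; the red hand turns with it, from red mark (0) to green. A spring pulls back with 0.06 to 0.28 N m; a ratchet of 18 teeth lets it turn clockwise only: let go, it springs back to the last tooth, up to 0.35 rad. From 4.9 the spring is coiled solid (8 N m/rad: more is forcing). The last tooth drops at 4.84; then it rests at 4.79.
- lever_tip (a point): Centre of the red ball, 24 mm in diameter, on top of the start lever, which stands at the right-hand side of the foot and turns about a level axis along the timer's y, 78 mm below the ball along the lever; the pivot lies at (0, -0.128, 0.026) in the timer's frame.
- start_lever (a joint): Start lever, rad: 0 is stopped, leaning 0.45 rad towards the timer's front; 0.9 is running, leaning 0.45 rad to the timer's back. It stays where it is left; about 1 N at the ball moves it.
- salt_ramekin: White ramekin of salt, 70 mm in diameter, 42 mm high; origin under its middle. Leave it alone.
- stone_cup: Grey-brown stoneware cup, 68 mm in diameter, 62 mm high; origin under its middle. Leave it alone.
- chili_ramekin: Small dark blue ramekin with red chili, 58 mm in diameter, 34 mm high; origin under its middle. Leave it alone.
- service_bell: Domed steel desk bell, 84 mm in diameter, 59 mm high; origin under its middle. Leave it alone.
- spice_jar: Spice jar with a green cap, 46 mm in diameter, 106 mm high; origin under its middle. Leave it alone.
- teaspoon: Steel teaspoon lying on the counter, 130 mm long along its x, 26 mm wide, 11 mm high; origin under its middle. Leave it alone.

How it is judged:
On the way, in this order (a step that is already met when the one before it is completed fails the run):
1. the key is fully wound, let go, and held by the ratchet (value of joint winding_key above 4.7 rad and contact force between the fingers and timer_dial below 0.5 N), for 0.2 s.
2. the start lever is pushed right over to the back (value of joint start_lever above 0.8 rad), for 0.1 s.
At the end, for the whole second after the job is handed in: the key stands fully wound on its last ratchet tooth (above 4.70 rad) and the start lever lies over to the back (above 0.8 of its 0.9 rad) (value of joint winding_key above 4.7 rad and value of joint start_lever above 0.8 rad); the robot touches nothing.
It fails at once if the key is forced on past the point where the spring is coiled solid (beyond 5.06 rad) (value of joint winding_key above 5.06 rad).
It fails at once if a bystander is moved by more than 30 mm (distance of any of salt_ramekin, stone_cup, chili_ramekin, service_bell, spice_jar, teaspoon from where it was at the start of the episode above 0.03 m).
It also fails if it takes over 64 s, if anything falls off the work surface, if the arm or the gripper's body presses on something with over 40 N, if the wrist force passes 120 N, or if a joint passes its speed limit or range.

## Working session

There is one attempt and no reset: what is moved stays moved. The work goes in short steps, Python scripts to look and compute and a tool call to move; the robot and the scene stay as the last step left them, time stands still between calls to the robot, and variables do not carry over. Pictures are saved under pics/ and viewed, about 8 in all and at most 12, crops included, and the job is handed in when it is done.

Besides the shell and the picture viewer there is one more tool, called after "Emit:" as name(argument=value, ...) on one line, values as JSON. apply_moves: Moves the arm, as the interface text tells. Its arguments: {"type":"object","properties":{"steps":{"type":"array"},"claw":{"type":"number"},"force":{"type":"number"}},"required":["steps"]}

```bash
mkdir -p pics
cat > h.py <<'E'
import numpy as np, cv2
from scipy.spatial.transform import Rotation as R
from workcell import telemetry, cams, workorder
def rot(o):
    o=np.array(o,float)
    if o.shape==(3,3): return o
    if o.size==4: return R.from_quat(o).as_matrix()
    return R.from_euler('xyz',o).as_matrix()
def cam(n):
    s=telemetry.observe(); f=cams.grab_frame(n)
    if 'eye' in f: C=rot(f['orientation']); e=np.array(f['eye'])
    else:
        T=np.array(f['T_tool_cam']); Rt=rot(s['tool_rot']); C=Rt@T[:3,:3]; e=np.array(s['position'])+Rt@T[:3,3]
    return f,C,e
def ray(f,C,uv):
    K=np.array(f['mtx']); d=((uv[0]-K[0,2])/K[0,0],(uv[1]-K[1,2])/K[1,1]); d=np.array(d); x=d.copy()
    for _ in range(20): x=d/(1+f['k1']*(x@x))
    v=C@np.r_[x,1]; return v/np.linalg.norm(v)
def proj(f,C,e,p):
    q=C.T@(np.array(p)-e); x=q[:2]/q[2]; x=x*(1+f['k1']*(x@x)); K=np.array(f['mtx']); return K[:2,:2]@x+K[:2,2]
def tri(rs):
    A=sum(np.eye(3)-np.outer(d,d) for e,d in rs); b=sum((np.eye(3)-np.outer(d,d))@e for e,d in rs)
    p=np.linalg.solve(A,b); return p,[np.linalg.norm(np.cross(p-e,d)) for e,d in rs]
def save(n,img): cv2.imwrite('pics/'+n,cv2.cvtColor(img,cv2.COLOR_RGB2BGR))
E
python3 - <<'E'
from h import *
s=telemetry.observe(); print(s)
F={}
for n in ['scene','top','wrist']:
    F[n]=cam(n); f,C,e=F[n]; save(n+'0.png',f['color']); print(n,e,C[:,2],f['mtx'],f['k1'])
for k in ['pass_timer','timer_dial','key_grip','lever_tip','salt_ramekin','stone_cup','chili_ramekin','service_bell','spice_jar','teaspoon']:
    rs=[]
    for n in F:
        f,C,e=F[n]; r=cams.pinpoint(n,k)
        if r:
            print(k,n,np.round(r[0]['uv'],1),round(r[0]['score'],2))
            if r[0]['score']>.4: rs.append((e,ray(f,C,r[0]['uv'])))
    if len(rs)>1: print('  ',tri(rs))
a=np.hstack([F['scene'][0]['color'],F['top'][0]['color']])
E
```

```text
{'clock': 0.0, 'qpos': array([-1.41420762,  0.52206537, -0.03630633,  1.60000159,  0.02119942,
        1.02110601, -0.11282104]), 'qd': array([-0.00084347,  0.00141298, -0.00101377,  0.00011525, -0.00085166,
        0.00113182, -0.00133609]), 'joint_efforts': array([ 4.63320066e-04, -9.27092457e+01,  1.98039897e+00, -3.69938099e+01,
        1.80030585e-02,  8.34069477e-03,  1.98617549e-06]), 'position': array([0.14050228, 0.60865014, 0.23069627]), 'tool_rot': array([-3.14040109e+00,  9.56539083e-05,  2.91475431e+00]), 'force': array([-0.57812331,  0.13186785, -0.49859348]), 'moment': array([-0.01272227,  0.0299538 , -0.06228231]), 'grip_width': 0.08517396114183183}
scene [0.80150526 1.07207835 1.08159463] [-0.19009669 -0.70805404 -0.68009024] [[516.3451499    0.         283.11276436]
 [  0.         516.3451499  212.1663011 ]
 [  0.           0.           1.        ]] 0.053278526658676925
top [0.39906694 0.06401006 1.04677305] [ 0.16692807  0.00603239 -0.98595062] [[429.98015686   0.         279.819348  ]
 [  0.         429.98015686 199.98395612]
 [  0.           0.           1.      
[... 1537 characters left out ...]
939774913833911), np.float64(0.002939774913833933)])
service_bell scene [349.8 277.9] 0.58
service_bell top [209.3 277.3] 0.71
service_bell wrist [ 81.1 389.3] 0.61
   (array([ 0.39196595,  0.24231468, -0.00130755]), [np.float64(0.0037011775262088408), np.float64(0.0014644787633691086), np.float64(0.004118595296226315)])
spice_jar scene [229.1 192.9] 0.58
spice_jar top [394.5 170.5] 0.87
   (array([ 0.64402239, -0.22022455, -0.02237406]), [np.float64(0.0067073364723660555), np.float64(0.006707336472366042)])
teaspoon scene [272.5 217.2] 0.56
teaspoon top [321.2 261. ] 0.68
   (array([ 0.47885386, -0.04373413, -0.01999371]), [np.float64(0.05539838651681628), np.float64(0.055398386516816306)])
```

Run:
```python
import cv2,numpy as np
s=cv2.imread('pics/scene0.png');t=cv2.imread('pics/top0.png');w=cv2.imread('pics/wrist0.png')
a=cv2.resize(s[170:310,200:360],(400,350),interpolation=3); b=cv2.resize(t[130:250,180:320],(400,343),interpolation=3)
b=cv2.copyMakeBorder(b,0,7,0,0,0)
c=cv2.resize(t,(333,250)); d=cv2.resize(s,(333,250)); 
o=np.vstack([np.hstack([a,b]),np.hstack([d,c,np.zeros((250,134,3),np.uint8)])]);cv2.imwrite('pics/v1.png',o)
```

```text
(no output)
```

View pics/v1.png

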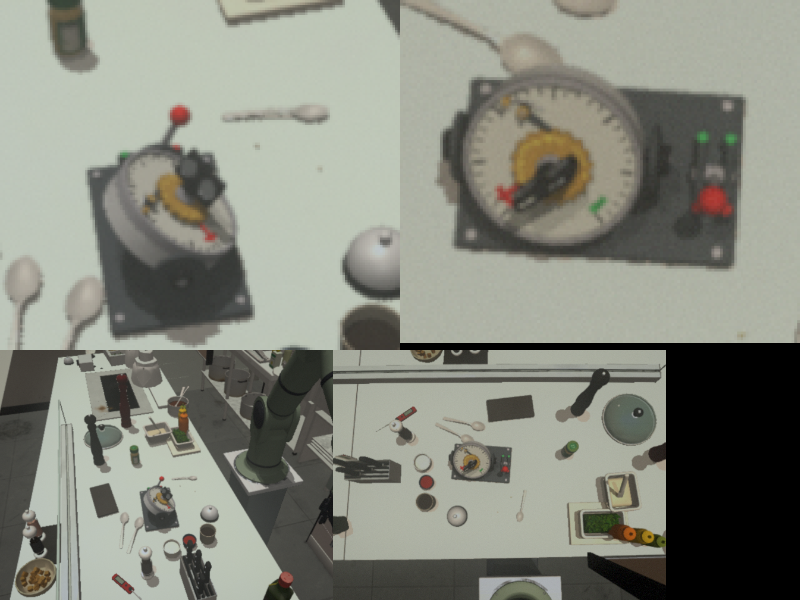

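```bash
cat >> h.py <<'E'
def plan(p,yaw=None):
    s=telemetry.observe(); Rt=rot(s['tool_rot']); d=Rt.T@(np.array(p)-s['position'])*100
    print('at',np.round(s['position'],4),np.round(s['tool_rot'],4),'t',round(s['clock'],2),'F',np.round(s['force'],1),'w',round(s['grip_width'],4))
    # yaw of the tool x axis in the world; tool z is down: +turn lowers yaw
    t=0 if yaw is None else -(((yaw-s['tool_rot'][2])+np.pi)%(2*np.pi)-np.pi)
    print('delta cm',np.round(d,2),'turn',round(t,3))
E
python3 - <<'E'
from h import *
from scipy.optimize import least_squares
f,C,e=cam('top')
P=[]
for uv in [(205.2,158.7),(300.75,163.95),(199.95,216.5),(296.6,222.75)]:
    d=ray(f,C,uv); P.append((e+d*(0.013-e[2])/d[2])[:2])
P=np.array(P); print(P)
L=np.array([(.075,.09),(.075,-.15),(-.075,.09),(-.075,-.15)])
g=lambda q:((np.c_[np.cos(q[2])*L[:,0]-np.sin(q[2])*L[:,1]+q[0],np.sin(q[2])*L[:,0]+np.cos(q[2])*L[:,1]+q[1]])-P).ravel()
r=least_squares(g,[.6,.17,0]); print(r.x,np.round(r.fun,4))
plan([.50,.20,.26],np.pi-.05)
E
```

```text
[[0.68191059 0.25381654]
 [0.66340209 0.01688653]
 [0.53735158 0.26508754]
 [0.51748773 0.03084195]]
[ 0.60251778  0.17155547 -0.08275385] [ 0.0028  0.0012  0.0015 -0.001  -0.0021  0.0024 -0.0021 -0.0026]
at [0.1406 0.609  0.2313] [-3.1415  0.      2.9147] t 1.7 F [-0.4  0.6 -0.4] w 0.0853
delta cm [-44.22 -31.76  -2.87] turn -0.177
```

Emit:
apply_moves(steps=[[-3,-2.2,-0.3,-0.05],[-6.2,-4.5,-0.6,-0.1],[-9.4,-6.8,-0.9,-0.15],[-12.6,-9.1,-1.2,-0.18],[-15.8,-11.4,-1.5,-0.18],[-19,-13.7,-1.8,-0.18],[-22.2,-16,-2.1,-0.18],[-25.4,-18.3,-2.4,-0.18],[-28.6,-20.6,-2.7,-0.18],[-31.6,-22.8,-2.9,-0.18]], claw=1, force=40)

```text
clock: 2.53
position: [0.3984, 0.3139, 0.2608]
tool_rot: [3.141, 0.001, 3.094]
force: [0.6, 1.3, 0.2]
grip_width: -0.0001
```

```bash
python3 -c "
from h import *
plan([.50,.20,.26],np.pi-.08)"
```

```text
at [0.3984 0.3139 0.2608] [3.1410e+00 6.0000e-04 3.0944e+00] t 2.53 F [0.6 1.3 0.2] w -0.0001
delta cm [-10.68 -10.9    0.09] turn 0.033
```

Emit:
apply_moves(steps=[[-2.6,-2.7,0,0.01],[-5.2,-5.4,0,0.02],[-7.8,-8.1,0,0.03],[-10.7,-10.9,0,0.03],[-10.7,-10.9,0,0.03],[-10.7,-10.9,0,0.03],[-10.7,-10.9,0,0.03],[-10.7,-10.9,0,0.03],[-10.7,-10.9,0,0.03],[-10.7,-10.9,0,0.03]])

```text
clock: 3.37
position: [0.4985, 0.2027, 0.2604]
tool_rot: [3.141, -0.0, 3.066]
force: [0.4, -0.7, -0.5]
grip_width: 0.0
```

Run:
```python
from h import *
plan([.50,.20,.26])
f,C,e=cam('wrist'); save('w1.png',f['color'])
np.savez('w1.npz',C=C,e=e,mtx=f['mtx'],k1=f['k1'])
ps=[.6025,.1716]
for k in ['pass_timer','timer_dial','key_grip','lever_tip']:
    r=cams.pinpoint('wrist',k); 
    if r: print(k,r[0], e, ray(f,C,r[0]['uv']))
t=np.array([.6025,.1716,0]); Rt=R.from_euler('z',-.083).as_matrix()
for n,q in dict(dial=(-.012,0,.094),key=(-.035,0,.1268),lev=(-.034,-.128,.0962),c1=(.075,.09,.013),c2=(-.075,.09,.013),c3=(.075,-.15,.013),c4=(-.075,-.15,.013)).items():
    print(n,t+Rt@q,proj(f,C,e,t+Rt@q))
```

```text
at [0.4985 0.2027 0.2604] [ 3.1414 -0.      3.0663] t 3.37 F [ 0.4 -0.7 -0.5] w 0.0
delta cm [-0.17 -0.25  0.04] turn 0
pass_timer {'uv': [262.8, 248.5], 'score': 0.86} [0.42243537 0.20735173 0.40248281] [ 0.40911075 -0.09156895 -0.90787858]
timer_dial {'uv': [265.5, 275.2], 'score': 0.82} [0.42243537 0.20735173 0.40248281] [ 0.4812355  -0.08802538 -0.8721605 ]
key_grip {'uv': [262.1, 271.2], 'score': 0.6} [0.42243537 0.20735173 0.40248281] [ 0.46981863 -0.09757462 -0.87735378]
lever_tip {'uv': [141.2, 256.0], 'score': 0.9} [0.42243537 0.20735173 0.40248281] [ 0.36998888 -0.42752195 -0.82482314]
dial [0.59054131 0.17259486 0.094     ] [261.9372282  273.66658428]
key [0.56762049 0.17450167 0.1268    ] [259.55895908 269.05398364]
lev [0.55800524 0.0468594  0.0962    ] [139.22272966 254.5258126 ]
c1 [0.68470324 0.25507232 0.013     ] [331.07856028 301.30066489]
c2 [0.53521962 0.26750803 0.013     ] [337.50475257 197.07058588]
c3 [0.6648061  0.01589852 0.013     ] [158.53466133 299.58679886]
c4 [0.51532248 0.02833423 0.013     ] [145.78227324 195.55688669]
```

View pics/w1.png

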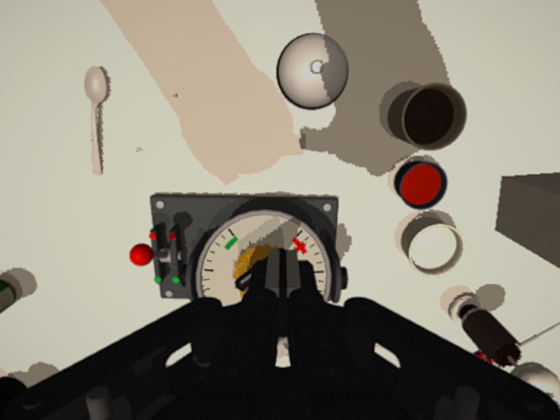

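```bash
cat >> h.py <<'E'
S,Co=np.sin(np.radians(35)),np.cos(np.radians(35))
try: X=np.load('pose.npy')
except Exception: X=np.array([.6025,.1716,-.083])
def W(q,X=None):
    X=globals()['X'] if X is None else X
    return np.array([X[0],X[1],0])+R.from_euler('z',X[2]).as_matrix()@np.array(q)
a_=np.array([-S,0,Co]);u_=np.array([Co,0,S]);r_=np.array([0,-1.,0]);O_=np.array([-.012,0,.094])
def tcp(phi,h=.038,rho=.020,gap=0,half=.011):
    "TCP and yaw with the finger's tool-x face against the paddle's trailing side at clock angle phi (deg)"
    p=np.radians(phi); w=np.cos(p)*u_+np.sin(p)*r_; t=-np.sin(p)*u_+np.cos(p)*r_
    m=np.array([t[0],t[1],0]); m/=np.linalg.norm(m)
    q=O_+h*a_+rho*w-.006*t-(half+gap)*m
    return W(q), np.arctan2(m[1],m[0])+X[2]
def clockang(f,C,e,uv,h=0):
    Rz=R.from_euler('z',X[2]).as_matrix(); d=ray(f,C,uv); n=Rz@a_; o=W(O_+h*a_)
    p=e+d*((o-e)@n)/(d@n)-o; return np.degrees(np.arctan2(p@(Rz@r_),p@(Rz@u_)))%360, np.linalg.norm(p)
def rows(L):
    s=telemetry.observe(); Rt=rot(s['tool_rot']); y0=s['tool_rot'][2]
    for p,y in L:
        d=Rt.T@(p-s['position'])*100; t=-((y-y0+np.pi)%(2*np.pi)-np.pi)
        print([round(float(v),2) for v in (*d,t)])
E
python3 - <<'E'
import h
from h import *
from scipy.optimize import least_squares
fs,Cs,es=cam('scene');ft,Ct,et=cam('top');z=np.load('w1.npz');fw,Cw,ew=dict(mtx=z['mtx'],k1=float(z['k1'])),z['C'],z['e']
D=(-.012,0,.094);Kk=O_+.04*a_;Lv=(-78*0.001*np.sin(.45),-.128,.026+.078*np.cos(.45))
obs=[(fs,Cs,es,[(D,(271.4,254.2)),(Kk,(282.5,240.3)),(Lv,(267.3,217.2))]),
(ft,Ct,et,[(D,(233.2,185.9)),(Kk,(227.3,193.7)),(Lv,(287.7,199.7)),((.075,.09,.013),(205.2,158.7)),((.075,-.15,.013),(300.75,163.95)),((-.075,.09,.013),(199.95,216.5)),((-.075,-.15,.013),(296.6,222.75))]),
(fw,Cw,ew,[(D,(265.5,275.2)),(Lv,(141.2,256)),((-.075,.09,.013),(337.5,197)),((-.075,-.15,.013),(151,196))])]
g=lambda x:np.concatenate([proj(f,C,e,W(q,x))-uv for f,C,e,l in obs for q,uv in l])
r=least_squares(g,h.X,loss='soft_l1',f_scale=2); print(r.x); print(np.round(g(r.x).reshape(-1,2),1).tolist())
np.save('pose.npy',r.x); h.X=r.x
print('red',clockang(fw,Cw,ew,(300,245)),'green',clockang(fw,Cw,ew,(231,243)))
i=fs['color'].astype(int)
print(telemetry.observe()['qpos'])
for ph in (-20,0,46,90,147,190): print(ph,tcp(ph))
p,y=tcp(5); print(W((0,0,0)))
rows([(p+[0,0,.08],y),(p,y)])
E
```

```text
[ 0.60403352  0.1746442  -0.0812845 ]
[[0.5, -4.2], [-2.1, -0.3], [4.5, -1.9], [-0.4, 1.2], [2.9, 0.8], [1.0, 0.2], [-1.8, -1.6], [-0.9, -1.2], [-2.2, 0.4], [-0.2, 0.2], [-0.6, -0.4], [1.1, -0.1], [2.4, 1.0], [-2.7, 0.8]]
red (np.float64(229.39362535952745), np.float64(0.04979562599939595)) green (np.float64(131.9065445872274), np.float64(0.05108112841548631))
[-0.56778024  0.3524128   0.09550621  1.80004311 -0.03936558  0.99090361
  1.03751305]
-20 (array([0.58275453, 0.19947394, 0.13473044]), np.float64(-1.3623249378153663))
0 (array([0.58805846, 0.1930019 , 0.13659931]), np.float64(-1.6520808310967645))
46 (array([0.59215959, 0.17377513, 0.13557215]), np.float64(-2.3555619915353625))
90 (array([0.58458767, 0.15616208, 0.12856924]), np.float64(-3.222877157891661))
147 (array([0.56239013, 0.1523155 , 0.1173813 ]), np.float64(1.978402107818281))
190 (array([0.55076861, 0.16561633, 0.11323292]), np.float64(1.3460652776175759))
[0.60403352 0.1746442  0.        ]
[-9.07, -0.39, 4.35, -1.49]
[-9.07, -0.39, 12.35, -1.49]
```

Emit:
apply_moves(steps=[[-2,0,1,-0.12],[-4,0,2,-0.24],[-6,-0.1,3,-0.36],[-8,-0.2,4,-0.48],[-9,-0.3,4,-0.6],[-9,-0.3,4,-0.72],[-9,-0.3,4,-0.84],[-9,-0.3,4,-0.96],[-9,-0.3,4,-1.08],[-9,-0.3,4,-1.2]])

```text
clock: 4.55
position: [0.5885, 0.1919, 0.2202]
tool_rot: [3.141, -0.0, -2.013]
force: [0.3, -0.1, -0.8]
grip_width: 0.0001
```

Run:
```python
from h import *
p,y=tcp(0,gap=.004); plan(p)
rows([(p+[0,0,.045],y),(p,y)])
print(telemetry.observe()['qpos'])
f,C,e=cam('wrist'); save('w2.png',f['color'])
```

```text
at [0.5885 0.1919 0.2202] [ 3.1415e+00 -1.0000e-04 -2.0127e+00] t 4.55 F [ 0.3 -0.1 -0.8] w 0.0001
delta cm [-0.46  0.22  8.36] turn 0
[-0.46, 0.23, 3.86, -0.36]
[-0.46, 0.22, 8.36, -0.36]
[-0.29004149  0.52715073 -0.17742254  1.62218148  0.10558617  1.0018156
  2.19889166]
```

View pics/w2.png

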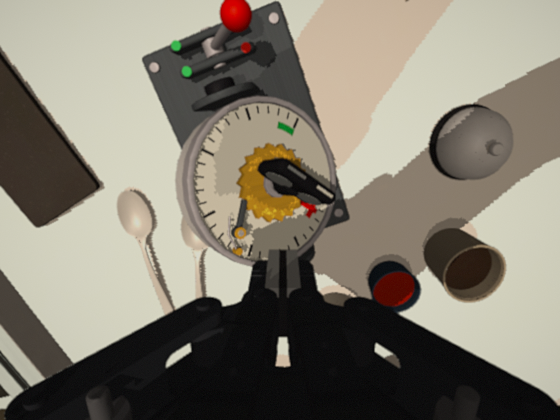

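Run:
```python
from h import *
p,y=tcp(6,gap=.004)
rows([(p+[0,0,.045],y),(p,y)])
# clearance check: paddle corners at 46 deg in finger frame
for ph in (41,46,52):
    a=np.radians(ph); w=np.cos(a)*u_+np.sin(a)*r_; t=-np.sin(a)*u_+np.cos(a)*r_
    for hh in (.038,.058):
        for rr in (-.028,0,.028):
            q=W(O_+hh*a_+rr*w-.006*t)-p; m=np.array([np.cos(y),np.sin(y)]); print(ph,hh,rr,np.round([q[:2]@m,q[0]*-m[1]+q[1]*m[0],q[2]],3))
```

```text
[-0.32, -0.01, 3.83, -0.27]
[-0.32, -0.01, 8.33, -0.27]
41 0.038 -0.028 [-0.001 -0.032 -0.022]
41 0.038 0 [ 0.016 -0.014 -0.01 ]
41 0.038 0.028 [0.032 0.005 0.003]
41 0.058 -0.028 [-0.    -0.044 -0.005]
41 0.058 0 [ 0.016 -0.025  0.007]
41 0.058 0.028 [ 0.033 -0.006  0.019]
46 0.038 -0.028 [-0.003 -0.031 -0.02 ]
46 0.038 0 [ 0.016 -0.013 -0.009]
46 0.038 0.028 [0.035 0.004 0.002]
46 0.058 -0.028 [-0.002 -0.042 -0.004]
46 0.058 0 [ 0.017 -0.025  0.007]
46 0.058 0.028 [ 0.036 -0.007  0.018]
52 0.038 -0.028 [-0.004 -0.029 -0.019]
52 0.038 0 [ 0.016 -0.013 -0.009]
52 0.038 0.028 [0.037 0.003 0.001]
52 0.058 -0.028 [-0.003 -0.04  -0.003]
52 0.058 0 [ 0.017 -0.024  0.007]
52 0.058 0.028 [ 0.038 -0.008  0.017]
```

Emit:
apply_moves(steps=[[-0.3,0,1.5,-0.1],[-0.6,0,3,-0.2],[-0.6,0,3.8,-0.27],[-0.6,0,4.6,-0.27],[-0.6,0,5.4,-0.27],[-0.6,0,6.2,-0.27],[-0.6,0,7,-0.27],[-0.6,0,7.7,-0.27],[-0.6,0,8.3,-0.27],[-0.6,0,8.3,-0.27]])

```text
clock: 5.43
position: [0.5906, 0.1972, 0.136]
tool_rot: [3.14, -0.001, -1.749]
force: [0.2, -1.0, 0.1]
grip_width: 0.0001
```

Run:
```python
from h import *
plan(tcp(6)[0])
print('a');rows([tcp(x) for x in np.linspace(8,53,10)])
```

```text
at [0.5906 0.1972 0.136 ] [ 3.1404e+00 -8.0000e-04 -1.7489e+00] t 5.43 F [ 0.2 -1.   0.1] w 0.0001
delta cm [ 0.66  0.02 -0.09] turn 0
a
[0.73, -0.03, -0.09, 0.02]
[0.92, -0.15, -0.1, 0.09]
[1.11, -0.25, -0.11, 0.16]
[1.31, -0.33, -0.1, 0.24]
[1.51, -0.41, -0.08, 0.31]
[1.72, -0.47, -0.06, 0.39]
[1.93, -0.52, -0.02, 0.47]
[2.15, -0.56, 0.02, 0.56]
[2.37, -0.58, 0.07, 0.64]
[2.59, -0.59, 0.13, 0.73]
```

Emit:
apply_moves(steps=[[0.7,0,-0.1,0.02],[0.9,-0.15,-0.1,0.09],[1.1,-0.25,-0.1,0.16],[1.3,-0.33,-0.1,0.24],[1.5,-0.4,-0.1,0.31],[1.7,-0.47,-0.05,0.39],[1.95,-0.52,0,0.47],[2.15,-0.55,0,0.56],[2.37,-0.58,0.05,0.64],[2.6,-0.6,0.1,0.73]])

```text
clock: 6.27
position: [0.5926, 0.1701, 0.137]
tool_rot: [-3.141, 0.001, -2.484]
force: [-0.9, -0.3, 0.1]
grip_width: 0.0003
```

Run:
```python
from h import *
plan(tcp(53)[0])
rows([tcp(x) for x in np.linspace(58,98,10)])
```

```text
at [0.5926 0.1701 0.137 ] [-3.1413e+00  9.0000e-04 -2.4840e+00] t 6.27 F [-0.9 -0.3  0.1] w 0.0003
delta cm [0.04 0.1  0.22] turn 0
[0.2, -0.04, 0.29, 0.09]
[0.36, -0.16, 0.35, 0.17]
[0.53, -0.27, 0.42, 0.26]
[0.7, -0.36, 0.49, 0.35]
[0.88, -0.45, 0.57, 0.44]
[1.07, -0.52, 0.65, 0.53]
[1.26, -0.57, 0.74, 0.63]
[1.45, -0.61, 0.83, 0.72]
[1.65, -0.63, 0.91, 0.81]
[1.84, -0.63, 1.01, 0.91]
```

Emit:
apply_moves(steps=[[0.2,-0.04,0.25,0.09],[0.36,-0.16,0.35,0.17],[0.53,-0.27,0.42,0.26],[0.7,-0.36,0.5,0.35],[0.88,-0.45,0.57,0.44],[1.07,-0.52,0.65,0.53],[1.26,-0.57,0.74,0.63],[1.45,-0.61,0.83,0.72],[1.65,-0.63,0.91,0.81],[1.85,-0.63,1.0,0.91]])

```text
clock: 7.1
position: [0.5837, 0.154, 0.1278]
tool_rot: [3.139, 0.004, 2.889]
force: [8.1, -0.4, 1.5]
grip_width: -0.0
```

Run:
```python
from h import *
plan(tcp(98)[0])
rows([tcp(x) for x in np.linspace(103,147,10)])
f,C,e=cam('wrist'); save('w3.png',f['color'])
```

```text
at [0.5837 0.154  0.1278] [3.1392 0.0044 2.8886] t 7.1 F [ 8.1 -0.4  1.5] w -0.0
delta cm [ 0.17 -0.06  0.08] turn 0
[0.32, -0.22, 0.19, 0.1]
[0.48, -0.35, 0.29, 0.2]
[0.65, -0.47, 0.39, 0.3]
[0.84, -0.57, 0.49, 0.4]
[1.03, -0.65, 0.59, 0.49]
[1.22, -0.7, 0.68, 0.58]
[1.42, -0.73, 0.78, 0.67]
[1.62, -0.74, 0.87, 0.75]
[1.83, -0.73, 0.95, 0.83]
[2.02, -0.7, 1.03, 0.91]
```

View pics/w3.png

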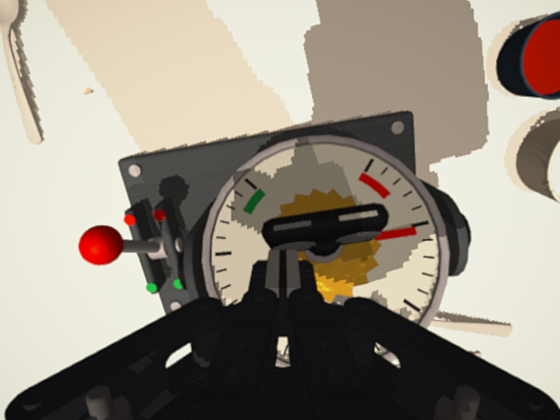

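Emit:
apply_moves(steps=[[0.32,-0.22,0.19,0.1],[0.48,-0.35,0.29,0.2],[0.65,-0.47,0.39,0.3],[0.84,-0.57,0.49,0.4],[1.03,-0.65,0.59,0.49],[1.22,-0.7,0.68,0.58],[1.42,-0.73,0.78,0.67],[1.62,-0.74,0.87,0.75],[1.83,-0.73,0.95,0.83],[2.0,-0.7,1.03,0.91]])

```text
clock: 7.98
position: [0.5622, 0.1509, 0.1172]
tool_rot: [3.138, 0.002, 1.978]
force: [5.6, -7.0, -0.0]
grip_width: -0.0
```

Run:
```python
from h import *
plan(tcp(147)[0])
rows([tcp(x) for x in np.linspace(152,197,10)])
```

```text
at [0.5622 0.1509 0.1172] [3.1381e+00 1.9000e-03 1.9780e+00] t 7.98 F [ 5.6 -7.  -0. ] w -0.0
delta cm [ 0.12  0.07 -0.02] turn 0
[0.29, -0.05, 0.06, 0.08]
[0.46, -0.16, 0.13, 0.15]
[0.65, -0.25, 0.19, 0.23]
[0.84, -0.33, 0.24, 0.3]
[1.04, -0.39, 0.29, 0.37]
[1.25, -0.43, 0.33, 0.45]
[1.46, -0.46, 0.36, 0.52]
[1.68, -0.47, 0.38, 0.59]
[1.89, -0.46, 0.39, 0.66]
[2.11, -0.45, 0.4, 0.73]
```

Emit:
apply_moves(steps=[[0.3,-0.05,0.06,0.08],[0.46,-0.16,0.13,0.15],[0.65,-0.25,0.19,0.23],[0.84,-0.33,0.24,0.3],[1.04,-0.39,0.29,0.37],[1.25,-0.43,0.33,0.45],[1.46,-0.46,0.36,0.52],[1.68,-0.47,0.38,0.59],[1.9,-0.46,0.39,0.66],[2.1,-0.45,0.4,0.73]])

```text
clock: 8.82
position: [0.5478, 0.1659, 0.1123]
tool_rot: [3.141, 0.003, 1.247]
force: [-3.3, -23.7, -1.1]
grip_width: -0.0002
```

Run:
```python
from h import *
plan(tcp(197)[0])
rows([tcp(x) for x in np.linspace(201,221,5)])
```

```text
at [0.5478 0.1659 0.1123] [3.1408 0.0034 1.2469] t 8.82 F [ -3.3 -23.7  -1.1] w -0.0002
delta cm [ 0.3   0.11 -0.08] turn 0
[0.45, 0.01, -0.09, 0.06]
[0.64, -0.09, -0.1, 0.14]
[0.83, -0.19, -0.12, 0.21]
[1.03, -0.28, -0.15, 0.29]
[1.24, -0.35, -0.19, 0.38]
```

Emit:
apply_moves(steps=[[-0.5,0,0,0],[-1.2,0,0,0],[-1.8,0,0,0],[-1.8,0,-2,0],[-1.8,0,-4,0],[-1.8,0,-6,0],[-1.8,0,-8,0],[-1.8,0,-9,0],[-1.8,0,-9,0],[-1.8,0,-9,0]])

```text
clock: 9.65
position: [0.5423, 0.1529, 0.2019]
tool_rot: [3.142, -0.001, 1.255]
force: [-0.5, -0.0, -0.6]
grip_width: -0.0001
```

Run:
```python
from h import *
p,y=tcp(6,gap=.016); plan(p)
rows([(p+[0,0,.07],y)])
f,C,e=cam('wrist'); save('w4.png',f['color'])
```

```text
at [0.5423 0.1529 0.2019] [ 3.1416e+00 -1.0000e-03  1.2550e+00] t 9.65 F [-0.5 -0.  -0.6] w -0.0001
delta cm [6.63 3.05 6.51] turn 0
[6.64, 3.05, -0.49, 2.99]
```

View pics/w4.png

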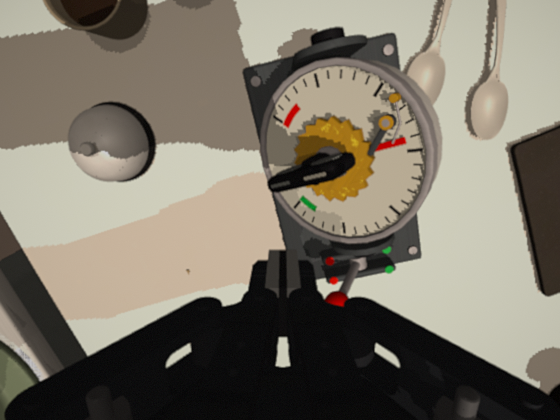

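Run:
```python
from h import *
f,C,e=cam('wrist')
for n,uv in dict(hand=(402,142),hand_in=(380,149),red=(291,116),green=(308,204)).items(): print(n,clockang(f,C,e,uv,.003))
print(proj(f,C,e,W(O_)),cams.pinpoint('wrist','timer_dial')[:1],cams.pinpoint('wrist','key_grip')[:1],proj(f,C,e,W(O_+.04*a_)))
```

```text
hand (np.float64(354.9180699349327), np.float64(0.051430239680466026))
hand_in (np.float64(357.41205211790896), np.float64(0.035736241211454446))
red (np.float64(229.41591272530096), np.float64(0.047749220261310864))
green (np.float64(131.32501093405435), np.float64(0.05104929114000314))
[336.44075184 155.51971637] [] [{'uv': [309.2, 169.4], 'score': 0.87}] [310.86924089 170.36159378]
```

Emit:
apply_moves(steps=[[0.7,0.3,-0.5,-0.12],[1.4,0.6,-0.5,-0.24],[2.1,0.9,-0.5,-0.36],[2.8,1.2,-0.5,-0.48],[3.5,1.6,-0.5,-0.6],[4.2,1.9,-0.5,-0.72],[4.9,2.2,-0.5,-0.84],[5.6,2.5,-0.5,-0.96],[6.2,2.8,-0.5,-1.08],[6.6,3,-0.5,-1.2]])

```text
clock: 10.68
position: [0.5915, 0.2066, 0.2061]
tool_rot: [-3.141, -0.001, 2.461]
force: [-0.0, 0.1, 0.6]
grip_width: -0.0003
```

Emit:
apply_moves(steps=[[0,0,0,-0.12],[0,0,0,-0.24],[0,0,0,-0.36],[0,0,0,-0.48],[0,0,0,-0.6],[0,0,0,-0.72],[0,0,0,-0.84],[0,0,0,-0.96],[0,0,0,-1.08],[0,0,0,-1.2]])

```text
clock: 11.52
position: [0.5912, 0.206, 0.2062]
tool_rot: [3.141, -0.001, -2.623]
force: [0.3, -0.1, -0.8]
grip_width: 0.0002
```

Run:
```python
from h import *
p,y=tcp(6,gap=.016); plan(p)
rows([(p+[0,0,.07],y),(p,y)])
print(telemetry.observe()['qpos'][6])
for ph in (350,356):
    a=np.radians(ph); w=np.cos(a)*u_+np.sin(a)*r_; t=-np.sin(a)*u_+np.cos(a)*r_
    for hh in (.038,.058):
        for rr in (-.028,0,.028):
            q=W(O_+hh*a_+rr*w-.006*t)-p; m=np.array([np.cos(y),np.sin(y)]); print(ph,hh,rr,np.round([q[:2]@m,q[0]*-m[1]+q[1]*m[0],q[2]],3))
```

```text
at [0.5912 0.206  0.2062] [ 3.1412e+00 -1.1000e-03 -2.6225e+00] t 11.52 F [ 0.3 -0.1 -0.8] w 0.0002
delta cm [-0.09  0.    6.93] turn 0
[-0.09, 0.0, -0.07, -0.88]
[-0.09, 0.0, 6.93, -0.88]
1.7110469554206669
350 0.038 -0.028 [ 0.033 -0.04  -0.028]
350 0.038 0 [ 0.026 -0.018 -0.012]
350 0.038 0.028 [0.02  0.004 0.003]
350 0.058 -0.028 [ 0.034 -0.051 -0.012]
350 0.058 0 [ 0.027 -0.029  0.004]
350 0.058 0.028 [ 0.021 -0.007  0.02 ]
356 0.038 -0.028 [ 0.03  -0.04  -0.028]
356 0.038 0 [ 0.026 -0.017 -0.012]
356 0.038 0.028 [0.022 0.005 0.004]
356 0.058 -0.028 [ 0.031 -0.051 -0.012]
356 0.058 0 [ 0.027 -0.029  0.004]
356 0.058 0.028 [ 0.023 -0.006  0.02 ]
```

Emit:
apply_moves(steps=[[0,0,0,-0.12],[0,0,0,-0.24],[0,0,0,-0.36],[0,0,0.5,-0.48],[0,0,1.3,-0.6],[0,0,2.2,-0.72],[0,0,3.2,-0.75],[0,0,4.4,-0.75],[0,0,5.8,-0.75],[0,0,6.8,-0.75]])

```text
clock: 12.35
position: [0.5909, 0.2059, 0.137]
tool_rot: [3.14, -0.001, -1.882]
force: [0.2, -0.2, -1.0]
grip_width: 0.0001
```

Run:
```python
from h import *
p,y=tcp(6,gap=.016); plan(p); print(telemetry.observe()['qpos'][6])
y=telemetry.observe()['tool_rot'][2]
rows([(tcp(6,gap=g)[0],y) for g in (.012,.008,.004,0)]+[(tcp(x)[0],y) for x in (8,11,14,17,20)]+[tcp(24)])
```

```text
at [0.5909 0.2059 0.137 ] [ 3.1404e+00 -1.1000e-03 -1.8824e+00] t 12.35 F [ 0.2 -0.2 -1. ] w 0.0001
delta cm [-0.09 -0.08  0.01] turn 0
2.3401246219990526
[0.3, -0.13, 0.01, -0.0]
[0.7, -0.19, 0.01, -0.0]
[1.09, -0.25, 0.01, -0.0]
[1.49, -0.31, 0.01, -0.0]
[1.55, -0.36, 0.0, -0.0]
[1.65, -0.45, -0.01, -0.0]
[1.75, -0.53, -0.01, -0.0]
[1.86, -0.6, -0.01, -0.0]
[1.97, -0.67, -0.01, -0.0]
[2.12, -0.76, -0.0, 0.12]
```

Emit:
apply_moves(steps=[[0.3,-0.1,0,0],[0.7,-0.2,0,0],[1.1,-0.25,0,0],[1.45,-0.3,0,0],[1.55,-0.36,0,0],[1.65,-0.45,0,0],[1.75,-0.53,0,0],[1.86,-0.6,0,0],[1.97,-0.67,0,0.05],[2.12,-0.76,0,0.12]])

```text
clock: 13.18
position: [0.5925, 0.1853, 0.1401]
tool_rot: [-3.141, 0.003, -2.0]
force: [-0.2, 9.7, -1.1]
grip_width: -0.0
```

Run:
```python
from h import *
plan(tcp(24)[0])
rows([tcp(x) for x in np.linspace(29,74,10)])
```

```text
at [0.5925 0.1853 0.1401] [-3.1414  0.0033 -2.    ] t 13.18 F [-0.2  9.7 -1.1] w -0.0
delta cm [0.21 0.   0.31] turn 0
[0.39, -0.12, 0.33, 0.08]
[0.58, -0.23, 0.35, 0.16]
[0.78, -0.33, 0.39, 0.24]
[0.98, -0.41, 0.43, 0.32]
[1.19, -0.49, 0.48, 0.41]
[1.4, -0.54, 0.54, 0.5]
[1.62, -0.59, 0.61, 0.59]
[1.84, -0.62, 0.68, 0.69]
[2.06, -0.63, 0.76, 0.78]
[2.28, -0.63, 0.84, 0.89]
```

Emit:
apply_moves(steps=[[0.35,-0.12,0.1,0.08],[0.55,-0.23,0.15,0.16],[0.75,-0.33,0.2,0.24],[0.95,-0.41,0.25,0.32],[1.15,-0.49,0.3,0.41],[1.36,-0.54,0.35,0.5],[1.58,-0.59,0.42,0.59],[1.8,-0.62,0.5,0.69],[2.02,-0.63,0.58,0.78],[2.24,-0.63,0.66,0.88]])

```text
clock: 14.02
position: [0.5912, 0.1616, 0.1346]
tool_rot: [3.14, 0.007, -2.883]
force: [9.6, 5.3, 4.8]
grip_width: -0.0001
```

Run:
```python
from h import *
plan(tcp(74)[0])
rows([tcp(x) for x in np.linspace(78,114,10)])
```

```text
at [0.5912 0.1616 0.1346] [ 3.1405  0.0068 -2.8833] t 14.02 F [9.6 5.3 4.8] w -0.0001
delta cm [0.23 0.09 0.29] turn 0
[0.36, -0.04, 0.36, 0.09]
[0.49, -0.16, 0.44, 0.17]
[0.63, -0.26, 0.51, 0.25]
[0.78, -0.36, 0.59, 0.34]
[0.94, -0.44, 0.67, 0.42]
[1.1, -0.51, 0.75, 0.51]
[1.27, -0.57, 0.84, 0.59]
[1.44, -0.61, 0.92, 0.68]
[1.61, -0.63, 1.0, 0.76]
[1.78, -0.64, 1.08, 0.84]
```

Emit:
apply_moves(steps=[[0.25,-0.04,0.2,0.09],[0.4,-0.16,0.35,0.17],[0.55,-0.26,0.45,0.25],[0.7,-0.36,0.55,0.34],[0.86,-0.44,0.63,0.42],[1.02,-0.51,0.72,0.51],[1.2,-0.57,0.8,0.59],[1.37,-0.61,0.88,0.68],[1.54,-0.63,0.96,0.76],[1.7,-0.64,1.05,0.84]])

```text
clock: 14.85
position: [0.577, 0.1489, 0.1241]
tool_rot: [3.137, 0.006, 2.559]
force: [12.2, -6.1, 5.3]
grip_width: 0.0002
```

Run:
```python
from h import *
plan(tcp(114)[0])
rows([tcp(x) for x in np.linspace(116,134,10)])
f,C,e=cam('wrist'); save('w5.png',f['color'])
s=f['color'].astype(int)
```

```text
at [0.577  0.1489 0.1241] [3.1372 0.0056 2.5586] t 14.85 F [12.2 -6.1  5.3] w 0.0002
delta cm [0.22 0.09 0.04] turn 0
[0.28, 0.03, 0.08, 0.04]
[0.34, -0.03, 0.13, 0.07]
[0.4, -0.09, 0.17, 0.11]
[0.47, -0.14, 0.21, 0.15]
[0.53, -0.19, 0.24, 0.19]
[0.6, -0.24, 0.28, 0.22]
[0.67, -0.28, 0.32, 0.26]
[0.75, -0.32, 0.36, 0.3]
[0.82, -0.36, 0.4, 0.33]
[0.9, -0.39, 0.44, 0.37]
```

View pics/w5.png

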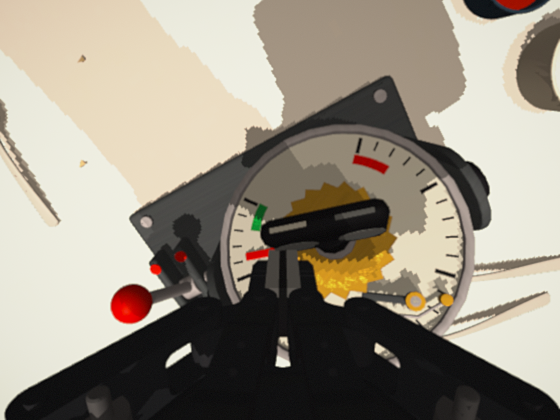

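Run:
```python
from h import *
f,C,e=cam('wrist')
for n,uv in dict(hand=(250,255),redtick=(361,145),red0=(356,159),red1=(386,169),green_lo=(256,229),green_hi=(264,206),tick1=(237,221),tick2=(243,205),tick3=(251,190)).items(): print(n,clockang(f,C,e,uv,.003))
```

```text
hand (np.float64(106.71602102435769), np.float64(0.05380173182091529))
redtick (np.float64(220.40831264664448), np.float64(0.05804339176605399))
red0 (np.float64(219.2966552058899), np.float64(0.04888731336996081))
red1 (np.float64(240.86059831257387), np.float64(0.04878274833970685))
green_lo (np.float64(124.15334634513891), np.float64(0.05045427994202668))
green_hi (np.float64(141.34086340307414), np.float64(0.05013873256878238))
tick1 (np.float64(127.27764337252987), np.float64(0.0641510467129767))
tick2 (np.float64(136.9401605803537), np.float64(0.06362083231423246))
tick3 (np.float64(146.68396349868223), np.float64(0.06334853767116097))
```

Emit:
apply_moves(steps=[[0.07,0,0.05,0.04],[0.14,-0.03,0.1,0.07],[0.21,-0.09,0.15,0.11],[0.29,-0.14,0.2,0.15],[0.37,-0.19,0.24,0.19],[0.45,-0.24,0.28,0.22],[0.53,-0.28,0.32,0.26],[0.62,-0.32,0.36,0.3],[0.72,-0.36,0.4,0.33],[0.72,-0.36,0.4,0.33]])

```text
clock: 15.78
position: [0.5683, 0.1489, 0.1195]
tool_rot: [3.138, 0.004, 2.23]
force: [9.6, -9.8, 1.3]
grip_width: 0.0
```

```bash
cat >> h.py <<'E'
def est():
    from scipy.optimize import minimize_scalar
    s=telemetry.observe(); m=np.array([np.cos(s['tool_rot'][2]),np.sin(s['tool_rot'][2]),0])
    q=R.from_euler('z',X[2]).as_matrix().T@(s['position']+.011*m-W(O_))
    g=lambda ph:(q@(-np.sin(np.radians(ph))*u_+np.cos(np.radians(ph))*r_)+.006)**2
    b=min(np.arange(0,200,.2),key=g); print('key phi by contact',b,'=',(b-220.4)%360*np.pi/180)
E
python3 - <<'E'
from h import *
plan(tcp(132)[0]); est()
rows([tcp(x) for x in (128,130,132,134,136,138,140,142)])
f,C,e=cam('wrist'); save('w6.png',cv2.resize(f['color'][120:320,200:440],(720,600)))
E
```

```text
at [0.5683 0.1489 0.1195] [3.1379 0.0041 2.23  ] t 15.78 F [ 9.6 -9.8  1.3] w 0.0
delta cm [ 0.13  0.09 -0.05] turn 0
key phi by contact 129.6 = 4.698426346368735
[0.01, 0.21, -0.13, -0.07]
[0.07, 0.15, -0.09, -0.03]
[0.13, 0.09, -0.05, 0.0]
[0.19, 0.03, -0.02, 0.04]
[0.25, -0.02, 0.02, 0.07]
[0.32, -0.07, 0.05, 0.1]
[0.38, -0.12, 0.09, 0.14]
[0.45, -0.16, 0.12, 0.17]
```

View pics/w6.png

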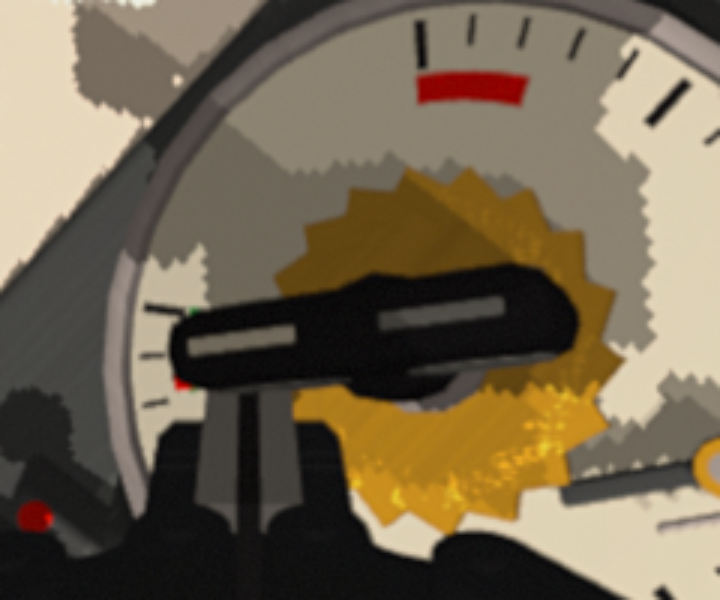

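Run:
```python
from h import *
f,C,e=cam('wrist')
c=lambda x,y:(200+x/3,120+y/3)
for n,uv in dict(hand=c(180,382),tEnd=c(163,308),t1=c(152,355),t2=c(155,403),redtick=c(420,45)).items(): print(n,clockang(f,C,e,uv,.003 if n=='hand' else 0))
```

```text
hand (np.float64(124.71914366420498), np.float64(0.054854856999542255))
tEnd (np.float64(140.21355313823344), np.float64(0.061014497492321206))
t1 (np.float64(130.8964918809388), np.float64(0.06292225665532877))
t2 (np.float64(121.66693528579346), np.float64(0.06302335789118076))
redtick (np.float64(218.56944733595932), np.float64(0.058509293259115296))
```

Emit:
apply_moves(steps=[[0.03,-0.03,0.02,0.02],[0.06,-0.06,0.04,0.03],[0.1,-0.09,0.06,0.05],[0.13,-0.12,0.08,0.07],[0.16,-0.15,0.1,0.09],[0.2,-0.18,0.12,0.11],[0.25,-0.22,0.14,0.13],[0.25,-0.22,0.14,0.13],[0.25,-0.22,0.14,0.13],[0.25,-0.22,0.14,0.13]])

```text
clock: 16.72
position: [0.5648, 0.1497, 0.1179]
tool_rot: [3.138, 0.003, 2.102]
force: [9.9, -10.1, 0.9]
grip_width: -0.0001
```

Run:
```python
from h import *
plan(tcp(138)[0]); est()
rows([tcp(x) for x in (136,138,140,142,144)])
f,C,e=cam('wrist'); save('w7.png',cv2.resize(f['color'][120:320,200:440],(720,600)))
```

```text
at [0.5648 0.1497 0.1179] [3.1379e+00 3.1000e-03 2.1022e+00] t 16.72 F [  9.9 -10.1   0.9] w -0.0001
delta cm [ 0.06  0.15 -0.1 ] turn 0
key phi by contact 137.6 = 4.838052686528282
[0.0, 0.21, -0.13, -0.06]
[0.06, 0.15, -0.1, -0.02]
[0.12, 0.1, -0.06, 0.01]
[0.19, 0.04, -0.03, 0.04]
[0.25, -0.01, 0.01, 0.08]
```

Emit:
apply_moves(steps=[[0.02,-0.02,0.01,0.01],[0.04,-0.04,0.02,0.02],[0.06,-0.06,0.03,0.03],[0.09,-0.08,0.05,0.05],[0.09,-0.08,0.05,0.05],[0.09,-0.08,0.05,0.05],[0.09,-0.08,0.05,0.05],[0.09,-0.08,0.05,0.05],[0.09,-0.08,0.05,0.05],[0.09,-0.08,0.05,0.05]])

```text
clock: 17.6
position: [0.5638, 0.1499, 0.1175]
tool_rot: [3.138, 0.003, 2.052]
force: [8.8, -9.8, 0.4]
grip_width: 0.0002
```

Run:
```python
from h import *
plan(tcp(140)[0]); est()
```

```text
at [0.5638 0.1499 0.1175] [3.1376e+00 3.1000e-03 2.0521e+00] t 17.6 F [ 8.8 -9.8  0.4] w 0.0002
delta cm [ 0.06  0.17 -0.11] turn 0
key phi by contact 139.6 = 4.872959271568168
```

Emit:
apply_moves(steps=[[0.02,-0.02,0.01,0.01],[0.04,-0.03,0.02,0.02],[0.07,-0.04,0.03,0.03],[0.07,-0.04,0.03,0.03],[0.07,-0.04,0.03,0.03],[0.07,-0.04,0.03,0.03],[0.07,-0.04,0.03,0.03],[0.07,-0.04,0.03,0.03],[0.07,-0.04,0.03,0.03],[0.07,-0.04,0.03,0.03]])

```text
clock: 18.43
position: [0.5631, 0.1501, 0.1171]
tool_rot: [3.138, 0.003, 2.022]
force: [9.3, -10.5, -0.2]
grip_width: 0.0001
```

Run:
```python
from h import *
plan(tcp(142)[0]); est()
f,C,e=cam('wrist'); save('w8.png',cv2.resize(f['color'][120:320,200:440],(720,600)))
```

```text
at [0.5631 0.1501 0.1171] [3.1377e+00 3.1000e-03 2.0219e+00] t 18.43 F [  9.3 -10.5  -0.2] w 0.0001
delta cm [ 0.07  0.17 -0.11] turn 0
key phi by contact 141.4 = 4.9043751981040655
```

View pics/w8.png

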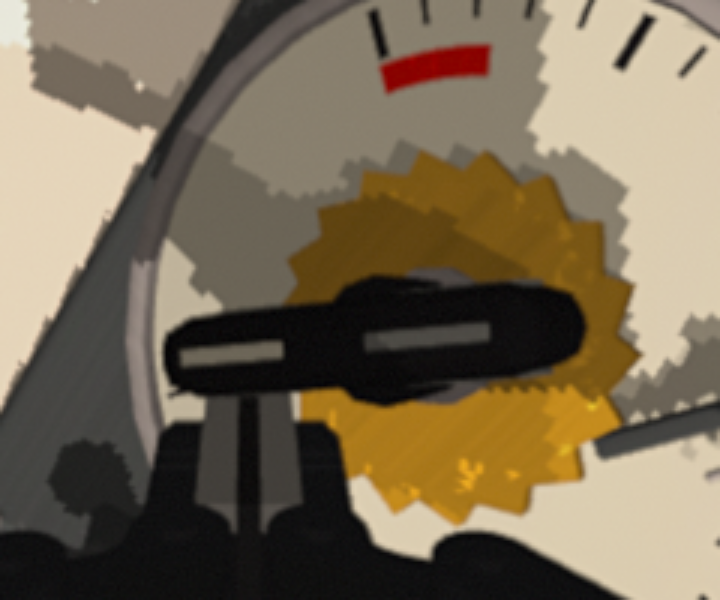

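Emit:
apply_moves(steps=[[0.02,-0.02,0.01,0.01],[0.04,-0.03,0.02,0.02],[0.07,-0.04,0.03,0.03],[0.07,-0.04,0.03,0.03],[0.07,-0.04,0.03,0.03],[0.07,-0.04,0.03,0.03],[0.07,-0.04,0.03,0.03],[0.07,-0.04,0.03,0.03],[0.07,-0.04,0.03,0.03],[0.07,-0.04,0.03,0.03]])

```text
clock: 19.32
position: [0.5623, 0.1505, 0.1168]
tool_rot: [3.138, 0.003, 1.992]
force: [7.7, -10.9, 0.1]
grip_width: -0.0003
```

Run:
```python
from h import *
plan(tcp(144)[0]); est()
```

```text
at [0.5623 0.1505 0.1168] [3.1378e+00 3.1000e-03 1.9919e+00] t 19.32 F [  7.7 -10.9   0.1] w -0.0003
delta cm [ 0.07  0.16 -0.11] turn 0
key phi by contact 143.20000000000002 = 4.935791124639964
```

Emit:
apply_moves(steps=[[0.02,-0.01,0.01,0.01],[0.04,-0.02,0.02,0.02],[0.06,-0.03,0.03,0.03],[0.06,-0.03,0.03,0.03],[0.06,-0.03,0.03,0.03],[0.06,-0.03,0.03,0.03],[0.06,-0.03,0.03,0.03],[0.06,-0.03,0.03,0.03],[0.06,-0.03,0.03,0.03],[0.06,-0.03,0.03,0.03]])

```text
clock: 20.15
position: [0.5619, 0.1506, 0.1166]
tool_rot: [3.138, 0.003, 1.962]
force: [9.5, -13.7, 2.0]
grip_width: -0.0001
```

Run:
```python
from h import *
plan(tcp(145)[0]); est()
```

```text
at [0.5619 0.1506 0.1166] [3.1377 0.0033 1.9616] t 20.15 F [  9.5 -13.7   2. ] w -0.0001
delta cm [ 0.08  0.17 -0.11] turn 0
key phi by contact 144.0 = 4.949753758655919
```

Emit:
apply_moves(steps=[[0.02,-0.01,0.01,0.01],[0.04,-0.02,0.02,0.02],[0.05,-0.02,0.02,0.02],[0.05,-0.02,0.02,0.02],[0.05,-0.02,0.02,0.02],[0.05,-0.02,0.02,0.02],[0.05,-0.02,0.02,0.02],[0.05,-0.02,0.02,0.02],[0.05,-0.02,0.02,0.02],[0.05,-0.02,0.02,0.02]])

```text
clock: 20.98
position: [0.5617, 0.1505, 0.1165]
tool_rot: [3.137, 0.004, 1.941]
force: [8.9, -15.3, 3.0]
grip_width: -0.0001
```

Run:
```python
from h import *
plan(tcp(145)[0]); est()
```

```text
at [0.5617 0.1505 0.1165] [3.1375 0.0037 1.9413] t 20.98 F [  8.9 -15.3   3. ] w -0.0001
delta cm [ 0.08  0.19 -0.12] turn 0
key phi by contact 144.20000000000002 = 4.953244417159907
```

Emit:
apply_moves(steps=[[-0.4,0,0,0],[-1,0,0,0],[-1.6,0,0,0],[-2,0,-1,0],[-2,0,-3,0],[-2,0,-5,0],[-2,0,-7,0],[-2,0,-9,0],[-2,0,-9,0],[-2,0,-9,0]])

```text
clock: 21.82
position: [0.567, 0.1351, 0.2064]
tool_rot: [3.139, -0.001, 1.945]
force: [-0.8, -0.6, -0.7]
grip_width: 0.0001
```

Run:
```python
from h import *
plan(W((-.034,-.128,.096)))
f,C,e=cam('wrist'); save('w9.png',f['color'])
f,C,e=cam('top'); cv2.imwrite('pics/t9.png',cv2.resize(f['color'][130:250,180:320,::-1],(700,600),interpolation=3))
f,C,e=cam('wrist');r=cams.pinpoint('wrist','lever_tip');print(r[:2]); print(proj(f,C,e,W((-.0339,-.128,.0962))))
```

```text
at [0.567  0.1351 0.2064] [ 3.1395e+00 -6.0000e-04  1.9446e+00] t 21.82 F [-0.8 -0.6 -0.7] w 0.0001
delta cm [-7.69 -3.81 11.02] turn 0
[{'uv': [240.4, 287.8], 'score': 0.84}]
[242.27808387 286.67337167]
```

View pics/w9.png

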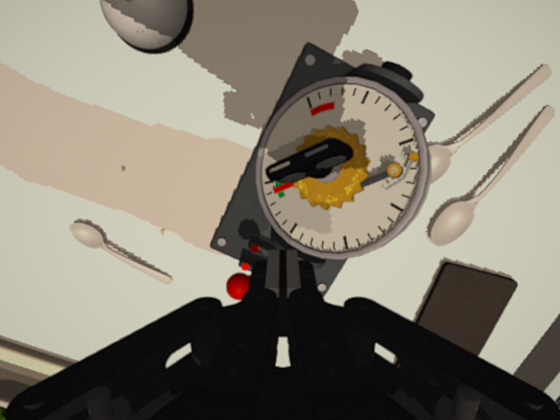

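Run:
```python
from h import *
f,C,e=cam('wrist')
i=cv2.cvtColor(f['color'],cv2.COLOR_RGB2HSV); m=((i[...,0]<8)|(i[...,0]>172))&(i[...,1]>150)&(i[...,2]>90)
m[:175]=0;m[200:]=0;m[:,:268]=0;m[:,300:]=0
ys,xs=np.nonzero(m); print(len(xs),xs.min(),xs.max(),ys.min(),ys.max())
for x in np.unique(xs)[::3]:
    a=clockang(f,C,e,(x,ys[xs==x].mean()),.003); print(x,np.round(a,3),((a[0]-220)%360)*np.pi/180)
print('redtick',clockang(f,C,e,(311,102)))
y=X[2]
q=W((-.060,-.128,.090)); plan(q,np.pi+X[2]); rows([(q+[0,0,.1],np.pi+X[2])])
```

```text
100 275 294 183 193
275 [1.3155e+02 5.6000e-02] 4.7394448169899155
278 [1.31364e+02 5.30000e-02] 4.736198702344868
281 [1.30691e+02 5.00000e-02] 4.724451632261824
284 [1.30926e+02 4.70000e-02] 4.728546851197155
287 [1.30665e+02 4.40000e-02] 4.723993574876453
290 [1.30931e+02 4.10000e-02] 4.728632623718957
293 [1.29432e+02 3.80000e-02] 4.7024728864046965
redtick (np.float64(218.83349637251317), np.float64(0.05884974194772275))
at [0.5662 0.1349 0.2043] [-3.1404  0.      1.9447] t 22.07 F [-0.3  0.5  0.1] w -0.0
delta cm [-6.54 -6.03 11.44] turn -1.116
[-6.54, -6.05, 1.44, -1.12]
```

Emit:
apply_moves(steps=[[-0.5,-0.5,-0.5,-0.12],[-1.2,-1.1,-1,-0.24],[-1.9,-1.8,-1,-0.36],[-2.6,-2.4,-1,-0.48],[-3.3,-3,-1,-0.6],[-4,-3.7,-1,-0.72],[-4.7,-4.3,-1,-0.84],[-5.4,-5,-1,-0.96],[-6,-5.6,-1,-1.08],[-6.5,-6,-1,-1.12]])

```text
clock: 22.9
position: [0.5339, 0.0517, 0.2145]
tool_rot: [-3.141, -0.001, 3.072]
force: [-0.7, 0.5, 0.0]
grip_width: -0.0003
```

Run:
```python
from h import *
y=np.pi+X[2]
rows([(W((-.078,-.130,z)),y) for z in (.15,.088)]+[(W((x,-.130,.086)),y) for x in (-.06,-.02,.012)])
```

```text
[1.81, -0.16, 6.46, 0.01]
[1.8, -0.16, 12.66, 0.01]
[0.0, -0.18, 12.85, 0.01]
[-4.0, -0.22, 12.85, 0.01]
[-7.2, -0.26, 12.85, 0.01]
```

Emit:
apply_moves(steps=[[1.8,-0.2,1.5,0.01],[1.8,-0.2,3.5,0.01],[1.8,-0.2,5.5,0.01],[1.8,-0.2,7.5,0.01],[1.8,-0.2,9.5,0.01],[1.8,-0.2,11,0.01],[1.8,-0.2,12,0.01],[1.8,-0.2,12.7,0.01],[1.8,-0.2,12.7,0.01],[1.8,-0.2,12.7,0.01]])

```text
clock: 23.73
position: [0.5165, 0.0519, 0.0881]
tool_rot: [-3.142, -0.0, 3.055]
force: [-0.2, 0.1, 0.8]
grip_width: 0.0002
```

Run:
```python
from h import *
y=np.pi+X[2]; plan(W((.012,-.13,.086)))
f,C,e=cam('wrist'); print(cams.pinpoint('wrist','lever_tip')[:1])
```

```text
at [0.5165 0.0519 0.0881] [-3.1415 -0.      3.0545] t 23.73 F [-0.2  0.1  0.8] w 0.0002
delta cm [-8.93 -0.01  0.21] turn 0
[{'uv': [286.2, 351.9], 'score': 0.54}]
```

Push the ball slowly back.

Emit:
apply_moves(steps=[[-0.8,0,0,0],[-1.6,0,0,0],[-2.6,0,0,0],[-3.6,0,0,0],[-4.6,0,0,0],[-5.6,0,0,0],[-6.5,0,0,0],[-7.3,0,0,0],[-8,0,0.1,0],[-8.4,0,0.2,0]])

```text
clock: 24.67
position: [0.6011, 0.0446, 0.0859]
tool_rot: [-3.142, 0.0, 3.055]
force: [-1.2, -0.4, -0.3]
grip_width: 0.0001
```

Run:
```python
from h import *
plan(W((.012,-.13,.086)))
f,C,e=cam('scene');r=cams.pinpoint('scene','lever_tip');print(r[:1])
for th in (0,.6,.8,.9,): print(th,proj(f,C,e,W((.078*np.sin(th-.45),-.128,.026+.078*np.cos(th-.45)))))
```

```text
at [0.6011 0.0446 0.0859] [-3.1415e+00  4.0000e-04  3.0547e+00] t 24.67 F [-1.2 -0.4 -0.3] w 0.0001
delta cm [-0.44 -0.01 -0.01] turn 0
[{'uv': [245.7, 221.5], 'score': 0.64}]
0 [271.79411004 215.27233037]
0.6 [255.5087189  215.65857047]
0.8 [250.17559925 217.4014313 ]
0.9 [247.66241648 218.54515384]
```

Emit:
apply_moves(steps=[[-0.1,0,0,0],[-0.2,0,0,0],[-0.3,0,0,0],[-0.4,0,0,0],[-0.5,0,0,0],[-0.5,0,0,0],[-0.5,0,0,0],[-0.5,0,0,0],[-0.5,0,0,0],[-0.5,0,0,0]])

```text
clock: 25.6
position: [0.6046, 0.0444, 0.0858]
tool_rot: [-3.142, -0.001, 3.055]
force: [-5.4, 1.0, 0.9]
grip_width: 0.0001
```

Emit:
apply_moves(steps=[[-0.1,0,0,0],[-0.2,0,0,0],[-0.2,0,0,0],[-0.2,0,0,0],[-0.2,0,0,0],[-0.2,0,0,0],[-0.2,0,0,0],[-0.2,0,0,0],[-0.2,0,0,0],[-0.2,0,0,0]])

```text
clock: 26.43
position: [0.605, 0.0443, 0.0856]
tool_rot: [-3.142, -0.004, 3.055]
force: [-16.4, 2.4, 7.1]
grip_width: -0.0003
```

At the stop (force rises sharply, no motion). Back off and lift clear.

Emit:
apply_moves(steps=[[0.5,0,0,0],[1.5,0,0,0],[3,0,0,0],[4.5,0,0,0],[6,0,0,0],[7.5,0,-1,0],[8.5,0,-4,0],[9.5,0,-7,0],[10.5,0,-10,0],[11.5,0,-12,0]])

```text
clock: 27.27
position: [0.493, 0.054, 0.2085]
tool_rot: [3.141, 0.003, 3.054]
force: [0.6, 0.4, 0.7]
grip_width: -0.0002
```

Run:
```python
from h import *
plan([.5,.05,.2])
f,C,e=cam('scene');r=cams.pinpoint('scene','lever_tip');print(r[:1])
f2,C2,e2=cam('top');r2=cams.pinpoint('top','lever_tip');print(r2[:1]); print(tri([(e,ray(f,C,r[0]['uv'])),(e2,ray(f2,C2,r2[0]['uv']))])[0], [W((.078*np.sin(t-.45),-.128,.026+.078*np.cos(t-.45))) for t in (0,.8,.9)])
for k in ['salt_ramekin','stone_cup','chili_ramekin','service_bell','spice_jar','teaspoon']:
    r=cams.pinpoint('top',k); print(k,r[0]['uv'] if r else None)
b=cv2.resize(f2['color'][130:250,180:320],(700,600),interpolation=3); save('t10.png',b)
```

```text
at [0.493  0.054  0.2085] [3.1405 0.0032 3.0542] t 27.27 F [0.6 0.4 0.7] w -0.0002
delta cm [-0.73 -0.34  0.86] turn 0
[{'uv': [247.3, 219.1], 'score': 0.46}]
[]Traceback (most recent call last):
  File "<stdin>", line 4, in <module>
IndexError: list index out of range
```

Emit:
apply_moves(steps=[[0,2,-1,0],[0,5,-2,0],[0,8,-3,0],[0,11,-4,0],[0,14,-5,0],[0,14,-5,0],[0,14,-5,0],[0,14,-5,0],[0,14,-5,0],[0,14,-5,0]])

```text
clock: 28.3
position: [0.5047, 0.1925, 0.2554]
tool_rot: [-3.141, -0.0, 3.053]
force: [1.0, 0.2, -0.7]
grip_width: -0.0002
```

Run:
```python
from h import *
plan([.5,.05,.2])
f,C,e=cam('scene');r=cams.pinpoint('scene','lever_tip');print(r[:1])
f3,C3,e3=cam('wrist');r3=cams.pinpoint('wrist','lever_tip');print(r3[:1])
for t in (0,.8,.9): q=W((.078*np.sin(t-.45),-.128,.026+.078*np.cos(t-.45))); print(t,proj(f,C,e,q),proj(f3,C3,e3,q))
f2,C2,e2=cam('top')
for k in ['salt_ramekin','stone_cup','chili_ramekin','service_bell','spice_jar','teaspoon']:
    r=cams.pinpoint('top',k); print(k,r[0]['uv'] if r else None)
a=cv2.resize(f3['color'],(400,300)); b=cv2.resize(f2['color'],(400,300)); c=cv2.resize(f['color'][170:310,180:360],(400,300),interpolation=3); d=cv2.resize(f2['color'][130:250,180:340],(400,300),interpolation=3)
save('v10.png',np.vstack([np.hstack([a,b]),np.hstack([c,d])]))
```

```text
at [0.5047 0.1925 0.2554] [-3.1410e+00 -5.0000e-04  3.0532e+00] t 28.3 F [ 1.   0.2 -0.7] w -0.0002
delta cm [ -0.79 -14.23   5.55] turn 0
[{'uv': [245.5, 219.1], 'score': 0.61}]
[{'uv': [156.4, 308.2], 'score': 0.69}]
0 [271.79411004 215.27233037] [149.69278265 253.41599301]
0.8 [250.17559925 217.4014313 ] [156.00744922 306.05527521]
0.9 [247.66241648 218.54515384] [157.87235512 310.09026034]
salt_ramekin None
stone_cup None
chili_ramekin [316.6, 258.4]
service_bell None
spice_jar [391.2, 170.4]
teaspoon [319.7, 261.8]
```

View pics/v10.png

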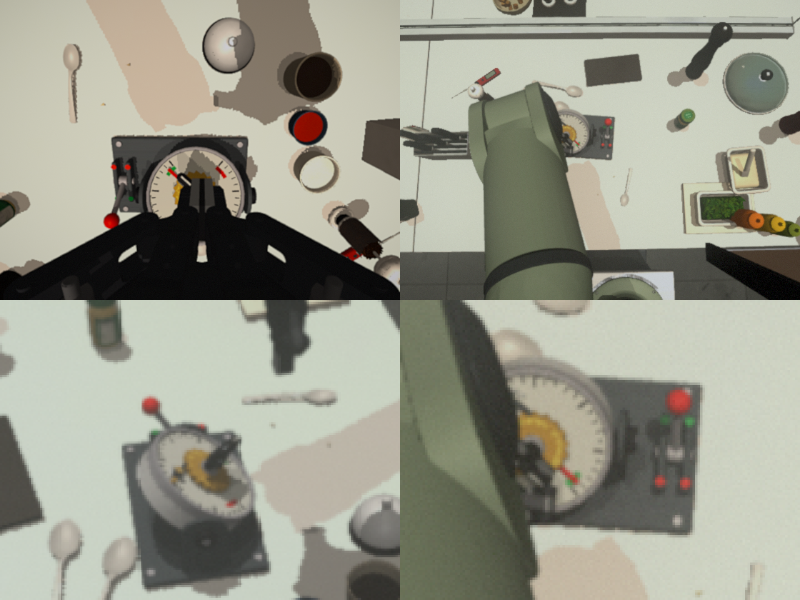

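```bash
python3 -c "
from h import *
print(workorder.job_done())"
```

```text
the job is handed in; nothing more can be done
None
```

I wound the key fully, let it go onto the ratchet, then pushed the start lever right over to the back. I handed the job in at about 28.5 s of the 64 s allowed; no verdict is reported.

- **Winding:** I used the closed fingertips as a crank in two strokes. On the last small steps the push rose from about 13 N to 18 N and the key stopped following, so I let go there.
- **Key position:** After letting go, the red hand stood inside the green arc. The picture measurement gave about 4.70–4.74 rad (most readings near 4.73). That is a little under the 4.79 expected for the last tooth. The tooth before it would be 4.44, so this matches the last tooth with a small measuring bias.
- **Disagreement while winding:** My estimate from the finger's contact point read higher than the picture, by about 0.05–0.1 rad. It reached 4.95 at the end, so I used the force rise to decide when to stop. Even that reading is below the 5.06 limit.
- **Lever:** I pushed the ball until the force jumped to about 17 N without further movement. Afterwards the wrist camera put the lever between 0.8 and 0.9 rad, nearer 0.85. The scene camera put it between about 0.8 and past 0.9, depending on whether its starting offset is taken off.
- **Bystanders:** None looked moved in the last picture. The arm blocked part of the top view: salt ramekin, stone cup and bell were not detected there, and the chili ramekin detection was false. I judged those four by eye in the wrist picture. The jar and spoon were detected within about 3 pixels of their starting positions.
- **Final state:** The arm was left clear above the timer, with no force reading beyond noise.

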